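# Load the transformer test fixture and lock its carriage

### The job

Get the test fixture on the soldering bench ready to run: take the three round calibration plugs out of the carriage and stand them upright in the shallow grey tray, then, with the carriage still pulled out, stand every loose transformer upright in a bay of its own (one that is already in a bay may stay). Then push the carriage along its slide until the spring detent clicks and it is fully home, and only after that turn the lock collar clockwise until its tab points straight at the white index block. Leave the other things on the bench alone.

Things in the scene. Friction and masses are not known exactly. Their poses are not given: they have to be found in the camera images.
- fixture: Fixed grey base plate 96 x 450 x 12 mm lying on the bench, its place and yaw vary. Origin: centre of its underside; its +y is the direction in which the carriage slides home, its +x points roughly away from the robot. It carries slide, carriage, lock post and collar. A small dark plunger housing on its +x side (top 36 mm above the bench) does not get in the way.
- carriage (a joint): Aluminium carriage along the fixture's +y: 0 = fully out, 0.060 m = home at the end stop (starts at 0). Friction 1.5 N. From 0.047 to 0.054 a spring roller resists (up to 7 N more); past 0.056 it clicks, pulls the carriage to the stop and holds it. Under the collar a cam locks behind the carriage's lug; a collar turned too early blocks the way or drags the lug.
- carriage_mid (a point): Middle of the row of bays, on the bay floor (24 mm above the bench), moves with the carriage; axes parallel to the fixture's. The row has 5 open bays along y, centred at -80, -40, 0, 40 and 80 mm from this point, each 46 mm (x) by 36 mm (y) inside, with walls 4 mm thick that stand 7 mm above the floor.
- push_plate (a point): On the carriage's outer (-y) end stands a black push plate 44 mm wide (x), 12 mm thick (y), top 71 mm above the bench. This point is the middle of its outer (-y) face in x, 55 mm above the bench; press here towards the fixture's +y. The plate's inner face is 36 mm from the outermost bay wall.
- collar (a joint): Dark steel lock collar, captive on an upright post at the fixture's +y end; rotation clockwise seen from above, in rad. 0 = fully unlocked, 1.25 = tab straight at the white index block (locked mark; 1.15 to 1.35 is good), 1.6 = stop, past the mark. Starts at 0 to 0.35. Stays where left: friction 0.08 N m.
- collar_hinge (a point): Point on the collar's vertical axis, 70 mm above the bench (top of the post). The ring is 64 mm across, from 24 to 48 mm above the bench.
- tab (a point): Top centre of the collar's upright tab, 88 mm above the bench and 56 mm from the axis: a plate 10 mm thick (across the radius, the way it moves), 22 mm along the radius, free above the 38 mm high arm that carries it. Pinch its two flat sides from above, or push it round. Turning moves it in an arc about collar_hinge; the direction from collar_hinge to tab is that of the tab.
- mark (a point): Top of the white index block, 8 x 14 mm, 56 mm above the bench, fixed on the fixture at its +y end, 83 mm from the collar's axis, straight in line (+y) with it; when locked the tab is between the axis and this block.
- T1: Transformer: black moulded block with a steel band, 40 mm (x) x 30 mm (y) x 36 mm tall, 0.13 kg; origin at the centre of its underside. Starts standing on the bench in front of the fixture, at any yaw within 0.6 rad; may be absent. In a bay its 40 mm side lies along the fixture's x; either way round.
- T2: Transformer: black moulded block with a steel band, 40 mm (x) x 30 mm (y) x 36 mm tall, 0.13 kg; origin at the centre of its underside. Starts standing on the bench in front of the fixture, at any yaw within 0.6 rad; may be absent. In a bay its 40 mm side lies along the fixture's x; either way round.
- T3: Transformer: black moulded block with a steel band, 40 mm (x) x 30 mm (y) x 36 mm tall, 0.13 kg; origin at the centre of its underside. Starts standing on the bench in front of the fixture, at any yaw within 0.6 rad; may be absent. In a bay its 40 mm side lies along the fixture's x; either way round.
- T4: Transformer: black moulded block with a steel band, 40 mm (x) x 30 mm (y) x 36 mm tall, 0.13 kg; origin at the centre of its underside. Starts standing on the bench in front of the fixture, at any yaw within 0.6 rad; may be absent. In a bay its 40 mm side lies along the fixture's x; either way round.
- T5: Transformer: black moulded block with a steel band, 40 mm (x) x 30 mm (y) x 36 mm tall, 0.13 kg; origin at the centre of its underside. If present it already stands in a bay. In a bay its 40 mm side lies along the fixture's x; either way round.
- P1: Calibration plug: plain round aluminium cylinder 30 mm across, 44 mm tall, 0.12 kg; origin at the centre of its underside. Starts upright in one of the bays.
- P2: Calibration plug: plain round aluminium cylinder 30 mm across, 44 mm tall, 0.12 kg; origin at the centre of its underside. Starts upright in one of the bays.
- P3: Calibration plug: plain round aluminium cylinder 30 mm across, 44 mm tall, 0.12 kg; origin at the centre of its underside. Starts upright in one of the bays.
- tray: Fixed shallow grey open tray 100 mm (x) x 130 mm (y), 14 mm high, walls 4 mm; origin under its centre.
- tray_in (a point): Centre of the tray's inner floor (inside 92 x 122 mm, walls 10 mm above this floor); axes of the tray.
- spool: Bystander: solder spool 52 mm across, 38 mm tall. Do not disturb.
- helper: Bystander: third-hand stand with a crossbar, 105 mm tall, its crossbar 200 mm long, beyond the fixture. Do not disturb.
- cleaner: Bystander: dark steel tip-cleaner cup 68 mm across, 45 mm tall. Do not disturb.
- driver: Bystander: screwdriver 160 mm long lying on the bench. Do not disturb.
Things that resemble listed ones, but are neither listed nor needed, are in the scene too. Leave any yellow look-alike of the T2 alone. Leave any green look-alike of the T4 alone.

How it is judged:
By the outcome, as a careful person would: the job done as asked, in the order asked, and still so for the second after the job is handed in, with the robot touching nothing.
Of T1, T2, T3, T4, T5 only 3 to 5 are there at a start; the rules pass over those that are not, and their reading is None.
At some moment in a run one of T1, T2, T3, T4 may be knocked a few centimetres aside while the robot is not near it.
It also fails if it takes over 210 s, if anything falls off the work surface, if the arm or the gripper's body presses on something with over 40 N, if the wrist force passes 120 N, or if a joint passes its speed limit or range.

### The arm

A 6-joint arm with a two-finger parallel gripper is mounted at the origin on the work surface. World frame = base frame: x ahead of the robot, y to its left, z up, the work surface at z = 0. Lengths are in m, angles in rad, forces in N, time in s.
With the tool pointing down it reaches from about 0.325 to 0.75 m from the base axis. Payload 7.6 kg.
Tool frame: the origin (TCP) lies midway between the tips of the shut fingers; the grasp point (between the pads) lies 19 mm behind it; z points along the fingers, y is the direction in which the jaws open and shut (so a half turn about z gives the same grasp; the last joint's range is limited). The gripper opens to 85 mm and grips with 20 to 120 N. Pads are 22 mm wide; open, the fingers measure 114 mm over their backs; the gripper's body (76 mm by 85 mm) begins 54 mm behind the grasp point. The pads swing forward as they close: fully open they stand 13 mm farther back than shut.
Start: joints at [-0.07, 0.052, 1.401, -0, 1.689, -0.07], TCP at [0.525, 0, 0.231] pointing down, gripper open.
Joint ranges: [-2.9, 2.9], [-0.91, 2.17], [0.12, 2.37], [-1.06, 4.2], [0.26, 2.73], [-2.93, 2.93]. Speed limits (rad/s): [2.57, 2.57, 3.01, 3.14, 3.14, 3.14].

### API

Orientations are given as a rotation vector (axis times angle).
In Python, from workcell import * gives the robot as it stands. Calls block until the motion is done:
- move_pose(position, orientation): joint-space move of the TCP to a pose.
- line_to(position, frame=None, velocity=0.15, f_stop=None): straight line of the TCP; frame=None keeps the orientation; velocity is the mean speed in m/s. With f_stop (N) it stops when the force on the tool has changed by that much, and returns True; else False.
- movej(angles): joint-space move.
- gripper_to(opening): finger opening in m; the grip force is fixed at half the most; returns when the fingers have stopped.
- hold(seconds).
- inverse_kinematics(position, orientation): joint angles nearest the present ones, or None.
- camera(name): name is "scene" or "side" or "wrist"; returns a dict with "img" (400x640x3 uint8, blue, green, red), "z_map" (400x640 float32, m along the optical axis (not along the pixel's ray), 0 where there is no reading), "camera_matrix" (3x3 intrinsics, pixels), "k1" (the pictures are not rectified: a ray, as slopes to the right and down, at radius r is drawn at 1 + k1 r^2 times it, then the intrinsics apply), "view" (4x4, takes a point from world to camera coordinates); the wrist camera has in their place "T_tool_cam" (4x4, takes a point from camera to tool coordinates, whose origin is the TCP and whose axes are the flange's). Camera axes: x right, y down, z forward; pixel columns grow to the right and rows downward; lengths in m; the calibration is good to about 2 mm. A picture is of the moment at which its call begins: read the wrist's pose just before it.
A pose or a line that the arm cannot do raises IKError and nothing moves.
- sign_off(): hands the job in, once; it reports no verdict.
Readings, each from a call of its own:
- read_time(): time.
- read_joints(): joint angles.
- read_joint_velocities(): joint speeds.
- read_joint_torque(): joint torques, N m.
- read_eef_pos(): TCP position.
- read_tool_rot(): TCP orientation.
- read_force(): force on the tool from outside, world axes, zero at the start.
- read_moment(): the same for the moment, N m.
- read_opening(): finger opening in m.
Only numpy, scipy, OpenCV 4.12 (cv2) and the standard library are available. Lean on these libraries where they do the work, as an engineer would, in place of code of your own. Each camera call takes 0.05 s, during which the arm holds its last target. There are 200 camera calls.

## Working session

There is one attempt and no reset: what is moved stays moved. The work goes in short steps, each a Python script; the robot and the scene stay as the last script left them, time stands still between calls to the robot, and variables do not carry over. Pictures are saved under pics/ and viewed, about 12 in all and at most 16, crops included, and the job is handed in when it is done.

```bash
ls; mkdir -p pics; python3 - <<'E'
from workcell import *
import cv2,numpy as np
for n in ("scene","side"):
    c=camera(n); cv2.imwrite(f"pics/{n}0.png",c["img"]); np.savez(f"{n}0.npz",**{k:v for k,v in c.items()})
    print(n,c["camera_matrix"],c["k1"],c["view"])
print(read_time(),read_tool_rot(),read_eef_pos())
E
```

```text
pics
scene [[452.58339947   0.         307.93279106]
 [  0.         452.58339947 196.70890418]
 [  0.           0.           1.        ]] 0.021022085937722347 [[ 0.44040933  0.89761479 -0.01809189 -0.24626996]
 [ 0.48749817 -0.25601282 -0.83474725 -0.22390259]
 [-0.75391323  0.35881072 -0.550336    1.82548235]
 [ 0.          0.          0.          1.        ]]
side [[408.15356629   0.         319.54299662]
 [  0.         408.15356629 200.70152718]
 [  0.           0.           1.        ]] -0.008194715864348988 [[-0.98579074 -0.16776053  0.00854505  0.56338156]
 [-0.1258194   0.70372034 -0.69924757  0.1744299 ]
 [ 0.11129282 -0.69038692 -0.71482852  1.06724292]
 [ 0.          0.          0.          1.        ]]
0.1 [-2.22068808e+00 -2.22067974e+00  1.39210467e-03] [5.24730822e-01 4.07150508e-05 2.30558346e-01]
```

View pics/scene0.png

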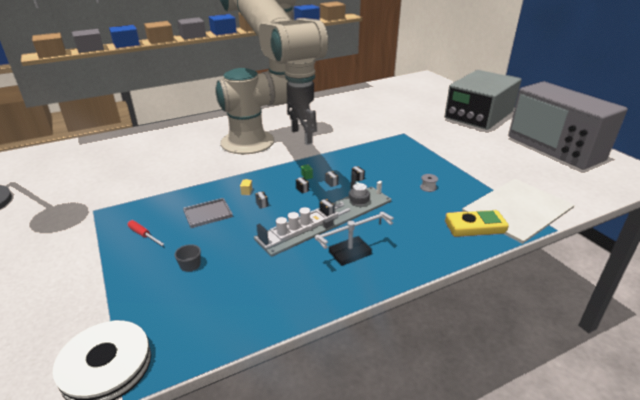

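View pics/side0.png

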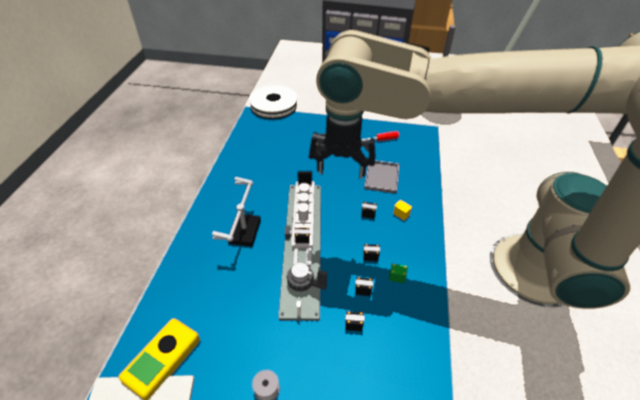

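The scene view shows the carriage with 3 round plugs at (282–305, 220), one transformer in a bay at (327, 208), and four loose black transformers with steel bands at (262,199), (303,185), (333,178), (357,175). It also shows the yellow (246,187) and green (307,172) look-alikes and the tray at (207,212). Next I'll measure with the wrist camera.

```bash
cat > h.py <<'E'
from workcell import *
import cv2,numpy as np
from scipy.spatial.transform import Rotation as R
def down(yaw_y):
    """tool down; jaw (tool y) axis along world angle yaw_y (mod pi), nearest to 0"""
    a=(yaw_y+np.pi/2)%np.pi-np.pi/2
    y=np.array([np.cos(a),np.sin(a),0]); z=np.array([0,0,-1.]); x=np.cross(y,z)
    return R.from_matrix(np.c_[x,y,z]).as_rotvec()
def shot(name):
    if name=="wrist":
        p=np.array(read_eef_pos()); Rt=R.from_rotvec(read_tool_rot()).as_matrix()
    c=camera(name)
    if name=="wrist":
        T=np.eye(4);T[:3,:3]=Rt;T[:3,3]=p; c["Tc"]=T@np.array(c["T_tool_cam"])
    else: c["Tc"]=np.linalg.inv(np.array(c["view"]))
    return c
def proj(c,P):
    T=np.linalg.inv(c["Tc"]); q=np.atleast_2d(P)@T[:3,:3].T+T[:3,3]; s=q[:,:2]/q[:,2:]
    s=s*(1+c["k1"]*(s**2).sum(1,keepdims=True)); K=np.array(c["camera_matrix"])
    return s*[K[0,0],K[1,1]]+K[:2,2]
def rays(c,uv):
    d=np.array([float(c["k1"]),0,0,0])
    s=cv2.undistortPoints(np.asarray(uv,float).reshape(-1,1,2),np.array(c["camera_matrix"]),d)[:,0]
    return np.c_[s,np.ones(len(s))]
def toplane(c,uv,z):
    r=rays(c,uv)@c["Tc"][:3,:3].T; o=c["Tc"][:3,3]
    return o+r*((z-o[2])/r[:,2:])
def cloud(c):
    v,u=np.mgrid[0:400,0:640]; z=c["z_map"].reshape(-1)
    r=rays(c,np.c_[u.ravel(),v.ravel()])*z[:,None]
    P=r@c["Tc"][:3,:3].T+c["Tc"][:3,3]; P[z==0]=np.nan
    return P.reshape(400,640,3)
def ortho(c,x0,x1,y0,y1,z=0,s=1000):
    """top view: rows = x falling, cols = y falling; s px per m"""
    xs=np.arange(x1,x0,-1/s); ys=np.arange(y1,y0,-1/s); X,Y=np.meshgrid(xs,ys,indexing='ij')
    q=proj(c,np.c_[X.ravel(),Y.ravel(),np.full(X.size,z)]).astype(np.float32).reshape(*X.shape,2)
    return cv2.remap(c["img"],q[...,0],q[...,1],cv2.INTER_LINEAR)
E
python3 - <<'E'
from h import *
move_pose([0.48,0,0.42],down(0)); 
c=shot("wrist"); print(c["T_tool_cam"],c["camera_matrix"],c["Tc"][:3,3])
for y in(-.13,.17):
    move_pose([0.45,y,0.42],down(0)); c=shot("wrist"); cv2.imwrite(f"pics/w{y}.png",c["img"]); np.savez(f"w{y}.npz",**c)
    print(toplane(c,[[0,0],[639,0],[639,399],[0,399]],0)[:,:2].round(3).tolist())
a=cv2.imread("pics/w-0.13.png");b=cv2.imread("pics/w0.17.png")
cv2.imwrite("pics/ww.png",np.vstack([b,a])[:,:][::1] if 0 else cv2.resize(np.hstack([b,a]),(800,250)))
print(read_time())
s=shot("side");P=cloud(s)
for uv in [(369,210),(372,252),(364,286),(354,321),(381,177),(302,238),(304,190),(300,275),(266,384),(243,230),(322,278)]: print(uv,P[uv[1],uv[0]].round(3))
E
```

```text
[[-1.19536762e-03 -9.55590637e-01 -2.94694936e-01  7.59150348e-02]
 [ 9.99999245e-01 -1.22666858e-03 -7.86362582e-05  2.22021475e-04]
 [-2.86348946e-04 -2.94694807e-01  9.55591382e-01 -1.41522339e-01]
 [ 0.00000000e+00  0.00000000e+00  0.00000000e+00  1.00000000e+00]] [[277.63414167   0.         319.91764129]
 [  0.         277.63414167 196.19207472]
 [  0.           0.           1.        ]] [0.48087088 0.07585524 0.55948487]
[[-0.143, 0.155], [1.038, 0.151], [1.408, -0.867], [-0.522, -0.868]]
[[-0.141, 0.453], [1.042, 0.452], [1.418, -0.573], [-0.521, -0.57]]
2.7917
(369, 210) [ 0.446 -0.094  0.037]
(372, 252) [0.426 0.049 0.032]
(364, 286) [0.437 0.157 0.035]
(354, 321) [0.45  0.252 0.035]
(381, 177) [ 0.42  -0.279  0.002]
(302, 238) [0.61  0.048 0.048]
(304, 190) [ 0.637 -0.113  0.065]
(300, 275) [0.589 0.176 0.071]
(266, 384) [nan nan nan]
(243, 230) [0.78  0.028 0.022]
(322, 278) [0.537 0.174 0.069]
```

View pics/w0.17.png

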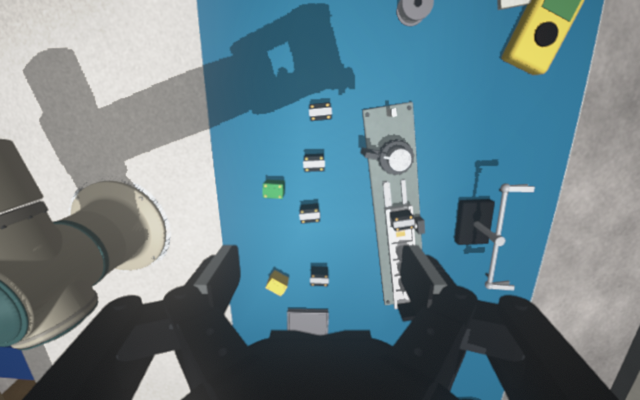

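View pics/w-0.13.png

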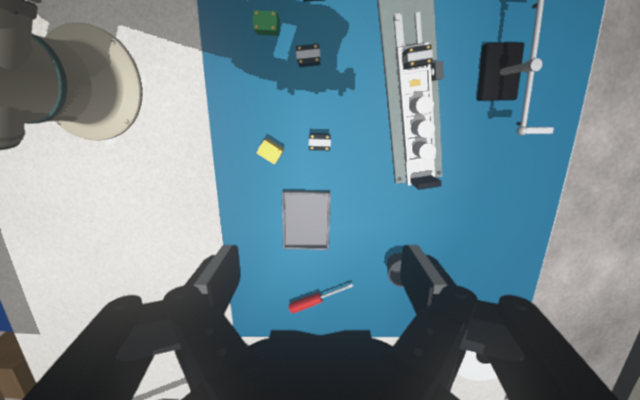

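Wrist views: the tray is at (307,219), the empty bay with an orange spot at (415,82), T5 at (418,55) and the plugs at (422,103/126/149). The tab is on the robot side of the collar (365,148) and the index block is at (391,112). Next I'll measure from nearer.

```bash
python3 - <<'E'
from h import *
for n,x,y in(("a",.52,-.07),("b",.52,.17)):
    move_pose([x,y,0.27],down(0)); c=shot("wrist"); np.savez(f"n{n}.npz",**c); cv2.imwrite(f"n{n}.png",c["img"])
    o=ortho(c,.36,.72,y-.17,y+.20,.024,1500); cv2.imwrite(f"pics/o{n}.png",o); print(o.shape)
    P=cloud(c); 
    # transformers: white/steel band tops and dark tops by depth height
    hgt=P[...,2]; m=((hgt>.028)&(hgt<.046)&(P[...,0]<.52)&(P[...,0]>.36)).astype(np.uint8)
    cs,_=cv2.findContours(m,cv2.RETR_EXTERNAL,cv2.CHAIN_APPROX_NONE)
    for k in cs:
        if cv2.contourArea(k)<150: continue
        w=toplane(c,k[:,0],.036)[:,:2]; r=cv2.minAreaRect((w*1000).astype(np.float32)); mm=np.zeros_like(m); cv2.drawContours(mm,[k],-1,1,-1)
        print(n,np.round(r[0],1),np.round(r[1],1),round(r[2],1),"hsv col",np.round(cv2.mean(c["img"],mm)[:3]), "z",np.nanmedian(hgt[mm>0]).round(4))
    m=((hgt>.060)&(hgt<.076)&(P[...,0]>.5)).astype(np.uint8)
    cs,_=cv2.findContours(m,cv2.RETR_EXTERNAL,cv2.CHAIN_APPROX_NONE)
    for k in cs:
        if cv2.contourArea(k)<60: continue
        mm=np.zeros_like(m); cv2.drawContours(mm,[k],-1,1,-1); z=np.nanmedian(hgt[mm>0])
        w=toplane(c,k[:,0],z)[:,:2]; r=cv2.minAreaRect((w*1000).astype(np.float32))
        print(n,"hi",np.round(r[0],1),np.round(r[1],1),round(r[2],1),"z",z.round(4))
print(read_time())
E
```

```text
(540, 555, 3)
a [ 363.2 -131.8] [31.5 21.2] 57.0 hsv col [109. 203. 212.] z 0.0349
a [ 448.6 -108.8] [31.6 39.8] 87.7 hsv col [146. 146. 142.] z 0.0352
a [429.4  41.4] [42.3 29.6] 5.4 hsv col [93. 91. 86.] z 0.0351
a [370.4  92.9] [30.2 19.8] 89.1 hsv col [65. 97. 53.] z 0.0349
a hi [ 639.2 -122.1] [27.9 32. ] 46.6 z 0.0669
a hi [633.2 -82.6] [28.5 31.2] 47.4 z 0.0669
a hi [626.1 -43.3] [30.6 28.7] 0.2 z 0.0669
a hi [777.5  17.3] [13.2 11.8] 5.3 z 0.0679
(540, 555, 3)
b [ 448.8 -105.2] [34.3 38.6] 86.3 hsv col [82. 81. 77.] z 0.0348
b [429.9  44.2] [42.2 32.2] 3.0 hsv col [135. 134. 130.] z 0.035
b [369.4  95. ] [32.4 19. ] 83.9 hsv col [105. 160.  89.] z 0.0351
b [438.9 149.3] [30.3 40.4] 89.9 hsv col [145. 145. 141.] z 0.0352
b [451.6 244.7] [41.4 30.1] 5.1 hsv col [93. 91. 85.] z 0.035
b hi [632.2 -79.5] [34.3 29.8] 71.7 z 0.0666
b hi [626.4 -41.3] [28.8 35.3] 4.0 z 0.0669
b hi [778.1  21.5] [11.  18.3] 47.2 z 0.0687
b hi [592.1 163. ] [40.1 43.2] 39.2 z 0.0691
5.0167
```

View pics/oa.png

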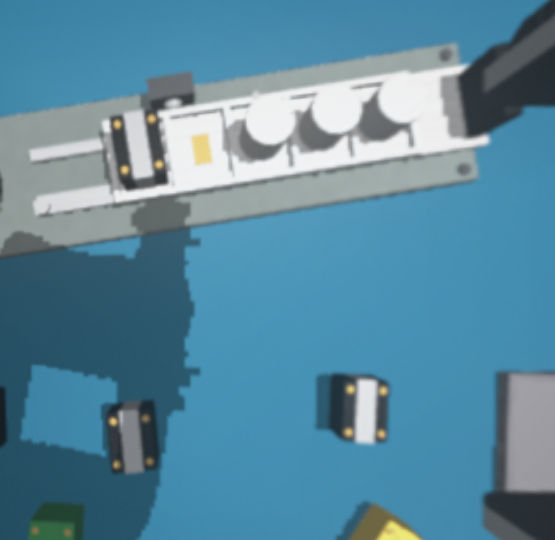

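View pics/ob.png

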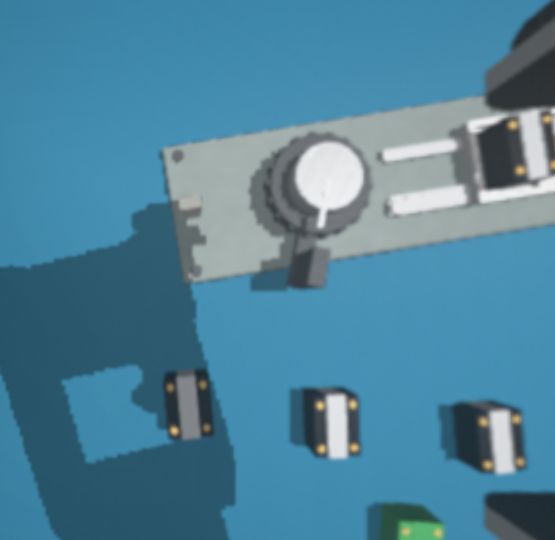

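```bash
python3 - <<'E'
from h import *
def blob(lo,hi,xmin,files,plane,allow=None):
    pts=[]
    for f in files:
        c=dict(np.load(f)); P=cloud(c); pts.append(P[(P[...,2]>lo)&(P[...,2]<hi)&(P[...,0]>xmin)&(P[...,0]<.72)])
    p=np.vstack(pts)[:,:2]; im=np.zeros((400,700),np.uint8)  # 1mm: row=x-0.4, col=y+.3
    ij=np.round((p-[.4,-.35])*1000).astype(int); ok=(ij>=0).all(1)&(ij<[400,700]).all(1); im[ij[ok,0],ij[ok,1]]=255
    return cv2.morphologyEx(im,cv2.MORPH_CLOSE,np.ones((5,5)))
for nm,a in {"plate":(.006,.017),"walls":(.0275,.034)}.items():
    im=blob(*a,.5,["na.npz","nb.npz"],0)
    im=cv2.morphologyEx(im,cv2.MORPH_OPEN,np.ones((3,3))); cv2.imwrite(f"{nm}.png",im)
    cs,_=cv2.findContours(im,cv2.RETR_EXTERNAL,cv2.CHAIN_APPROX_NONE)
    for k in sorted(cs,key=cv2.contourArea)[::-1][:3]:
        r=cv2.minAreaRect(k); print(nm,np.round([r[0][1]+400,r[0][0]-350],1),np.round(r[1],1),round(r[2],2),cv2.contourArea(k))
cv2.imwrite("pics/pw.png",np.vstack([cv2.imread("plate.png")[80:330],cv2.imread("walls.png")[80:330]]))
c=dict(np.load("nb.npz"));P=cloud(c)
for lo,hi in((.080,.095),(.05,.06)):
    m=(P[...,2]>lo)&(P[...,2]<hi)&(P[...,0]<.66)&(P[...,0]>.5)&(P[...,1]>.1); q=P[m]; print(lo,len(q),np.median(q,0).round(4),q.min(0),q.max(0))
# tray
c=dict(np.load("w-0.13.npz"));P=cloud(c);m=((P[...,2]>.0015)&(P[...,2]<.02)&(P[...,0]<.5)&(P[...,0]>.3)&(P[...,1]<-.14)&(P[...,1]>-.36)).astype(np.uint8)
cs,_=cv2.findContours(m,cv2.RETR_EXTERNAL,cv2.CHAIN_APPROX_NONE);k=max(cs,key=cv2.contourArea)
r=cv2.minAreaRect((toplane(c,k[:,0],.012)[:,:2]*1000).astype(np.float32));print("tray",r)
# helper
m=(P[...,2]>.08)&(P[...,2]<.13)&(P[...,0]>.7);q=P[m];print("helper bar",q.min(0),q.max(0))
E
```

```text
plate [614.5  33.8] [ 97.9 449.8] 80.68 20932.5
plate [674.3 -87.1] [ 18.7 191. ] 80.61 2584.5
walls [628.9 -43.3] [ 59.4 204.9] 80.67 4194.0
walls [653.5  20. ] [3. 2.] 90.0 6.0
walls [640.  42.] [2. 2.] 90.0 4.0
0.08 169 [0.5384 0.1724 0.087 ] [0.52660719 0.16506056 0.08002801] [0.54928015 0.17824105 0.08865663]
0.05 153 [0.5787 0.2367 0.055 ] [0.52710318 0.15037638 0.0502669 ] [0.60462934 0.24984087 0.05999085]
tray ((416.3954162597656, -277.21295166015625), (138.0592041015625, 104.52436828613281), 87.48011779785156)
helper bar [ 0.77256013 -0.08955565  0.08043536] [0.82869535 0.10864883 0.11019168]
```

View pics/pw.png

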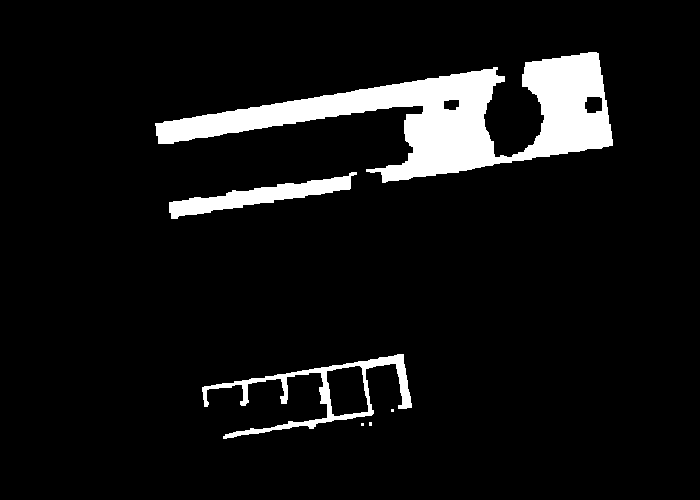

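Plate size 98×450, wall row 205 long, plug spacing and tab radius of 55.6 mm all match the description. The yaw is +9.33° and the carriage is fully out. The loose black, steel-banded blocks at (448,-109), (429,42), (439,149), (452,245) mm measure 40×30×36, so they are the transformers, as the enlarged crops show. The yellow and green blocks stay. I'll start with the plugs.

```bash
cat >> h.py <<'E'
YAW=np.radians(9.33); UX=np.array([np.cos(YAW),np.sin(YAW)]); UY=np.array([-np.sin(YAW),np.cos(YAW)])
MID=np.array([.6276,-.0433]); AX=np.array([.5932,.163]); TRAY=np.array([.4164,-.2772])
def above(xy,z,jaw): move_pose([*xy,z],down(jaw))
def vert(z,v=.15,f=None):
    p=read_eef_pos(); return line_to([p[0],p[1],z],velocity=v,f_stop=f)
E
cat > plug.py <<'E'
from h import *
import sys
for i in map(int,sys.argv[1:]):
    src=MID+UY*(-.08+.04*i); dst=TRAY+np.array([0,.036*(i-1)])
    gripper_to(.06); above(src,.13,YAW); 
    print("down hit",vert(.041,.15,12),read_eef_pos()[2].round(4)); gripper_to(.0); print("grip",round(read_opening(),4))
    vert(.13,.25); above(dst,.10,0)
    print("hit",vert(.023,.1,10),read_eef_pos()[2].round(4)); gripper_to(.046); vert(.10,.25); print(read_time())
E
python3 plug.py 0
```

```text
down hit False 0.0424
grip 0.0274
hit True 0.0227
11.0167
```

```bash
python3 plug.py 1 2; python3 - <<'E'
from h import *
above([.43,-.15],.27,0); c=shot("wrist"); cv2.imwrite("pics/chk1.png",c["img"]); P=cloud(c)
m=((P[...,2]>.038)&(P[...,2]<.06)&(P[...,0]<.52)&(P[...,1]<-.2)).astype(np.uint8)
for k in cv2.findContours(m,0,1)[0]:
    if cv2.contourArea(k)>60: print(cv2.minAreaRect((toplane(c,k[:,0],.048)[:,:2]*1000).astype(np.float32)))
E
```

```text
down hit False 0.0423
grip 0.0269
hit True 0.0227
16.825
down hit False 0.0422
grip 0.0272
hit True 0.0226
22.6167
((416.09185791015625, -308.7560729980469), (28.54320526123047, 31.043170928955078), 0.0603163056075573)
((415.77886962890625, -271.9184875488281), (29.1732234954834, 32.57722091674805), 0.03924201428890228)
((416.1526794433594, -236.28248596191406), (32.365074157714844, 28.433279037475586), 89.99092102050781)
```

View pics/chk1.png

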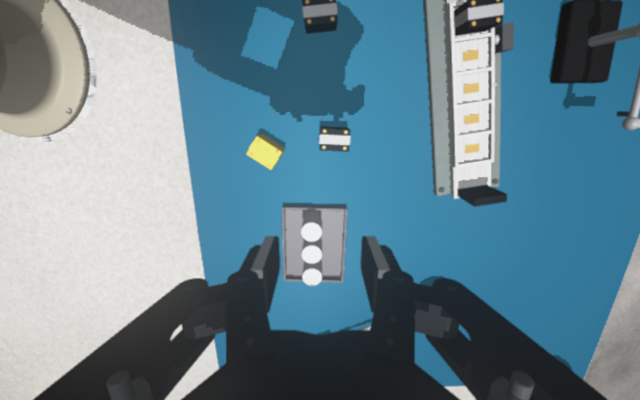

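The three plugs stand in the tray at (312,232/255/277), and all landed at the floor height. The four empty bays show at (471,55/88/119/149). Now the transformers.

```bash
cat > tr.py <<'E'
from h import *
import sys
def find(guess):
    above(guess,.20,0); hold(.1); c=shot("wrist"); P=cloud(c); hsv=cv2.cvtColor(c["img"],cv2.COLOR_BGR2HSV); best=None
    m=((P[...,2]>.030)&(P[...,2]<.044)&(P[...,0]<.53)&(P[...,0]>.33)).astype(np.uint8)
    for k in cv2.findContours(m,cv2.RETR_EXTERNAL,cv2.CHAIN_APPROX_NONE)[0]:
        if cv2.contourArea(k)<250: continue
        mm=np.zeros_like(m); cv2.drawContours(mm,[k],-1,1,-1); b=np.array(cv2.mean(c["img"],mm)[:3])
        r=cv2.minAreaRect((toplane(c,k[:,0],.0355)[:,:2]*1000).astype(np.float32)); xy=np.array(r[0])/1000
        if np.ptp(b)>25: continue
        a=np.radians(r[2] if r[1][0]>r[1][1] else r[2]+90); d=np.linalg.norm(xy-guess)
        if best is None or d<best[0]: best=(d,xy,a,np.round(r[1],1))
    return best
if __name__=="__main__":
    guess=np.array([float(sys.argv[1]),float(sys.argv[2])]); bay=float(sys.argv[3]); dst=MID+UY*bay
    gripper_to(.062); b=find(guess); print(b)
    if b is None: sys.exit("none")
    if b[0]>.02: b=find(b[1]); print("again",b)
    L=sorted(b[3]); assert b[0]<.02 and 36<L[1]<45 and 27<L[0]<36,"bad size"
    above(b[1],.08,b[2]); print("hit",vert(.015,.15,12)); gripper_to(0); o=read_opening(); print("grip",round(o,4),read_eef_pos()[2].round(4))
    if o<.033: sys.exit("missed")
    vert(.14,.25); above(dst,.14,YAW); vert(.07,.2)
    print("ins hit",vert(.0385,.06,8),read_eef_pos().round(4)); gripper_to(.056); vert(.13,.25); print(read_time())
E
python3 tr.py .4486 -.1088 -.08
```

```text
(np.float64(0.0012476473930281393), array([ 0.4478566 , -0.10980199]), np.float64(3.120084032519932), array([30.6, 39. ]))
hit False
grip 0.0386 0.017
ins hit True [ 0.6392 -0.1223  0.0409]
29.0333
```

It bottomed exactly at floor height (0.017+0.024), so it is seated. Next one.

```bash
python3 tr.py .430 .042 -.04 && python3 tr.py .439 .149 0 && python3 tr.py .4515 .2445 .04
```

```text
(np.float64(0.027665903763241358), array([0.41600562, 0.01813456]), np.float64(0.16070803986191132), array([40.3, 30.9]))
again (np.float64(0.0003402730971002083), array([0.41599548, 0.01779443]), np.float64(0.1653188039466791), array([40.3, 30.5]))
hit False
grip 0.0386 0.0169
ins hit True [ 0.6332 -0.0818  0.0409]
35.7417
(np.float64(0.000895325041067501), array([0.43811169, 0.14888811]), np.float64(3.1394152530825443), array([30.3, 40. ]))
hit False
grip 0.0384 0.0169
ins hit True [ 0.627  -0.0415  0.0409]
42.2667
(np.float64(0.0015999864365563495), array([0.44996268, 0.24494339]), np.float64(0.09203954635292462), array([40.2, 30.4]))
hit False
grip 0.0386 0.0171
ins hit True [ 0.6208 -0.0019  0.0411]
49.0167
```

All four are seated at floor height. One had been knocked about 28 mm and was found again. I'll check from near and look at the push plate.

```bash
python3 - <<'E'
from h import *
above([.56,-.07],.27,YAW); hold(.2); c=shot("wrist"); P=cloud(c)
o=ortho(c,.50,.72,-.23,.13,.06,2000); cv2.imwrite("pics/chk2.png",o)
m=((P[...,2]>.053)&(P[...,2]<.0635)&(P[...,0]>.55)&(P[...,0]<.72)).astype(np.uint8)
for k in cv2.findContours(m,0,1)[0]:
    if cv2.contourArea(k)<100: continue
    w=toplane(c,k[:,0],.0595)[:,:2]; r=cv2.minAreaRect((w*1000).astype(np.float32)); d=np.array(r[0])/1000-MID
    mm=np.zeros_like(m);cv2.drawContours(mm,[k],-1,1,-1)
    print(np.round(r[0],1),np.round(r[1],1),round(r[2],1),"loc",(d@UX).round(4),(d@UY).round(4),np.nanmedian(P[...,2][mm>0]).round(4))
q=P[(P[...,2]>.065)&(P[...,2]<.075)&(P[...,0]<.72)]
if len(q): l=(q[:,:2]-MID); print("plate",(l@UX).min(),(l@UX).max(),(l@UY).min(),(l@UY).max(),len(q))
E
```

```text
[ 638.  -120.5] [41.1 30.5] 9.4 loc -0.0023 -0.0779 0.0591
[632.3 -81.7] [41.8 30.4] 7.1 loc -0.0016 -0.0387 0.0591
[626.8 -42.4] [41.  29.4] 9.5 loc -0.0007 0.001 0.0591
[620.3  -2.7] [41.1 28.8] 9.6 loc -0.0006 0.0413 0.059
[614.1  34.7] [41.5 29.4] 7.9 loc -0.0007 0.0792 0.059
plate -0.022843275981380598 -0.0032055644848103257 -0.14708651881143728 -0.13632153181629494 118
```

View pics/chk2.png

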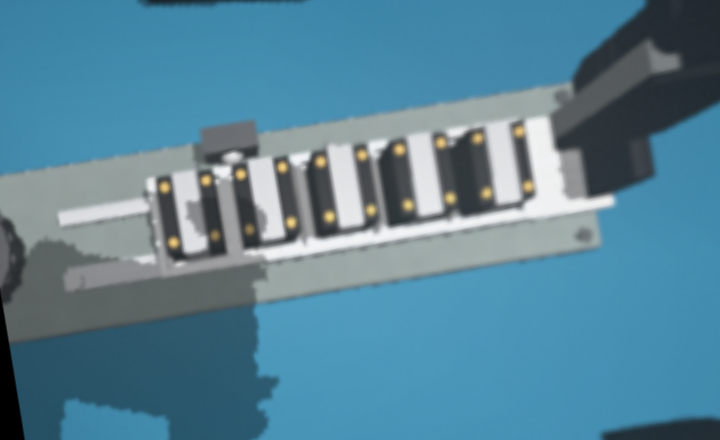

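All five stand in their bays, with heights of 59 mm and pitch correct. Now the push.

```bash
python3 - <<'E'
from h import *
gripper_to(0); s=MID+UY*-.192
above(s,.13,YAW); vert(.045,.2)
z0=np.array(read_force())
e=MID+UY*-.092
hit=line_to([*e,.045],velocity=.04,f_stop=22); p=read_eef_pos(); print(hit,((p[:2]-MID)@UY).round(4),(np.array(read_force())-z0).round(1))
hold(.3); print((np.array(read_force())-z0).round(1))
b=MID+UY*-.14; line_to([*b,.045],velocity=.15); vert(.15,.3)
above([.56,-.02],.27,YAW); hold(.2); c=shot("wrist"); P=cloud(c); np.savez("post.npz",**c)
m=((P[...,2]>.053)&(P[...,2]<.0635)&(P[...,0]>.55)&(P[...,0]<.72)).astype(np.uint8)
for k in cv2.findContours(m,0,1)[0]:
    if cv2.contourArea(k)<100: continue
    w=toplane(c,k[:,0],.0595)[:,:2]; r=cv2.minAreaRect((w*1000).astype(np.float32)); d=np.array(r[0])/1000-MID
    print(np.round(r[1],1),round(r[2],1),"loc",(d@UX).round(4),(d@UY).round(4))
above([.52,.13],.25,YAW); hold(.2); c=shot("wrist"); P=cloud(c); cv2.imwrite("pics/col.png",c["img"])
q=P[(P[...,2]>.083)&(P[...,2]<.092)&(P[...,0]<.65)&(P[...,1]>.1)]; print("tab",len(q),q.min(0).round(4),q.max(0).round(4),np.median(q,0).round(4))
q=P[(P[...,2]>.064)&(P[...,2]<.073)&(P[...,0]<.65)&(P[...,1]>.1)&(P[...,0]>.565)]; print("post",len(q),q.min(0).round(4),q.max(0).round(4))
q=P[(P[...,2]>.051)&(P[...,2]<.058)&(P[...,0]<.65)&(P[...,1]>.22)]; print("mark",len(q),np.median(q,0).round(4) if len(q) else 0)
print(read_time())
E
```

```text
True -0.1 [-1.5 -1.6  0.4]
[-1.6 -0.1 -0.6]
[40.5 29.9] 9.2 loc -0.0018 -0.018
[41.  29.5] 9.3 loc -0.0014 0.0213
[40.7 28.9] 9.3 loc -0.0011 0.0609
[41.3 29.5] 9.4 loc -0.0004 0.101
[41.6 28.9] 9.5 loc -0.0006 0.1394
tab 192 [0.5267 0.1648 0.0835] [0.5495 0.178  0.089 ] [0.538  0.1716 0.0869]
post 955 [0.5653 0.1413 0.0642] [0.6132 0.1817 0.072 ]
mark 90 [0.5799 0.2437 0.0549]
57.4667
```

View pics/col.png

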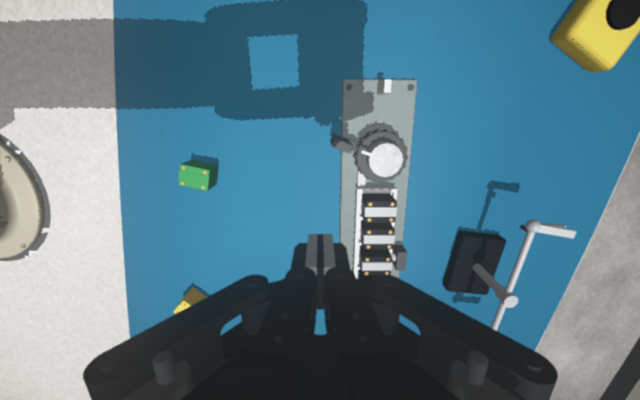

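The carriage moved exactly 60 mm and stopped hard at the end stop; it held after release. The axis–mark bearing is 99.4°, distance 82 mm, and the tab (at (343,143) in the picture) is at 171.3°, radius 55.8 mm. I'll pinch it and turn it clockwise by 72°.

```bash
python3 - <<'E'
from h import *
a0=np.radians(171.3); a1=np.radians(99.35); r=.056
pt=lambda a:[*(AX+r*np.array([np.cos(a),np.sin(a)])),.062]
for a in (a0,a1): print(inverse_kinematics(pt(a),down(a-np.pi/2)))
gripper_to(.04); p=pt(a0); above(p[:2],.14,a0-np.pi/2); print("hit",vert(.062,.1,10)); gripper_to(0); print("grip",round(read_opening(),4),np.round(read_force(),1))
for a in np.linspace(a0,a1,13)[1:]:
    s=line_to(pt(a),down(a-np.pi/2),velocity=.05,f_stop=30)
    if s: print("stop",a,read_force()); break
print(np.round(read_force(),1),np.round(read_moment(),2),read_eef_pos())
gripper_to(.035); vert(.15,.2)
gripper_to(0); above([.52,.13],.25,YAW); hold(.2); c=shot("wrist"); P=cloud(c); cv2.imwrite("pics/col2.png",ortho(c,.5,.68,.05,.30,.06,2500))
q=P[(P[...,2]>.083)&(P[...,2]<.092)&(P[...,0]<.65)&(P[...,1]>.1)]; t=(q.min(0)+q.max(0))/2; md=np.median(q,0); print("tab",len(q),t.round(4),md.round(4))
for v in(t,md): d=v[:2]-AX; print("r",np.hypot(*d).round(4),"collar",1.25+(YAW+np.pi/2-np.arctan2(d[1],d[0])))
print(read_time())
E
```

```text
[ 2.43211544e-01  2.82227834e-01  1.48917384e+00 -4.44089210e-16
  1.37019098e+00 -1.17574114e+00]
[ 2.98383877e-01  4.37377753e-01  1.29296719e+00 -4.44089210e-16
  1.41124771e+00  1.35195592e-01]
hit False
grip 0.0088 [-3.4 -4.4  4.7]
[ 0.3 -9.   5.4] [-1.33  0.03 -0.16] [0.58488858 0.21651729 0.06280832]
tab 224 [0.5847 0.2167 0.0862] [0.5845 0.2168 0.0868]
r 0.0544 collar 1.2567132614482048
r 0.0545 collar 1.2518004319101
65.825
```

View pics/col2.png

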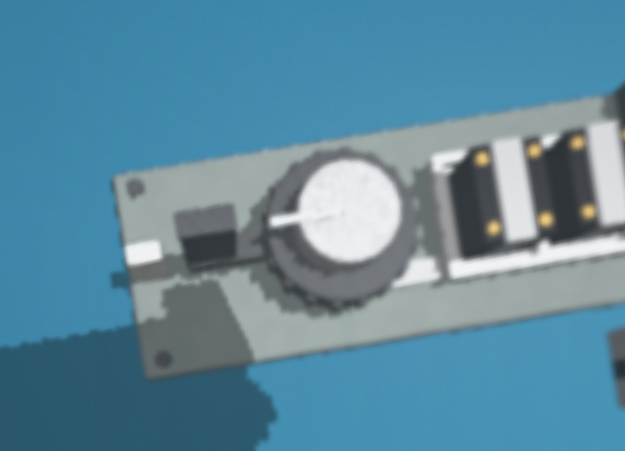

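The tab reads 1.25 and points at the white block (142,252 in the crop). One last overall check before handing in.

```bash
python3 - <<'E'
from h import *
above([.48,-.13],.35,0); hold(.3); c=shot("wrist"); P=cloud(c); cv2.imwrite("pics/fin.png",c["img"][:300])
for lo,hi,z,n in((.04,.052,.048,"plug"),(.053,.0635,.0595,"T")):
  m=((P[...,2]>lo)&(P[...,2]<hi)&(P[...,0]<.72)&(P[...,0]>.38)&(P[...,1]>-.35)).astype(np.uint8)
  for k in cv2.findContours(m,0,1)[0]:
    if cv2.contourArea(k)<60: continue
    r=cv2.minAreaRect((toplane(c,k[:,0],z)[:,:2]*1000).astype(np.float32)); d=np.array(r[0])/1000-MID; print(n,np.round(r[0]),np.round(r[1]),"loc",(d@UX).round(3),(d@UY).round(3))
s=shot("scene"); cv2.imwrite("pics/fs.png",s["img"][140:290,90:450]); print(read_time())
E
```

```text
plug [ 416. -309.] [30. 25.] loc -0.252 -0.228
plug [ 417. -273.] [28. 31.] loc -0.245 -0.192
plug [ 416. -237.] [30. 29.] loc -0.24 -0.157
T [628. -62.] [41. 30.] loc -0.002 -0.019
T [623. -24.] [42. 30.] loc -0.001 0.02
T [617.  16.] [43. 30.] loc -0.001 0.06
T [610.  55.] [42. 31.] loc -0.001 0.1
T [605.  84.] [42. 17.] loc -0.002 0.13
67.3167
```

View pics/fin.png

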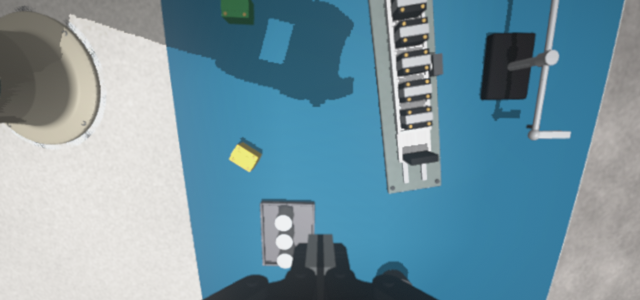

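Everything is in place: plugs at (284,223/242/261), carriage home, and the robot touching nothing. Handing in.

```bash
python3 -c "
from workcell import *
sign_off()"
```

```text
the job is handed in; nothing more can be done
```

The fixture is ready and I handed the job in at about 67 s.

- **Plugs:** all three stand upright in the tray. Each one stopped at the height expected for the tray floor.
- **Transformers:** all four loose ones are in bays of their own, each seated at floor height. The one already in a bay stayed put. One had been knocked about 28 mm aside during the run; I found it again and placed it normally.
- **Carriage:** it moved 60 mm, from fully out to the end stop, and had not sprung back when I looked afterwards. I could not hear the click.
- **Collar:** turned only after the carriage was home, it measures about 1.25 rad, with the tab in line with the white index block.

No check failed. These readings differed slightly from what I expected:

- The pads read 27 mm on the 30 mm plugs.
- The last view put the plugs about 4 mm off in y from where I placed them, which I put down to the slanted view.
- In that same view the innermost transformer was cut off by the edge of the picture. It measured correctly in the near check after the push.

I left the yellow and green blocks alone. I did not re-measure the other things on the bench, but the arm never worked near them.

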